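Clip the blue bit caddy to the bench snap hook

TASK

Before the rotary tool is used, the blue bit caddy has to be tethered so that it cannot be knocked off the bench. Take it by its blue handle and push the steel ring on its front straight against the yellow sprung gate of the snap hook until the ring is inside and the gate has snapped shut behind it; leave the caddy standing on the bench. Open the gate with the ring only, keep the gripper off the hook, and leave the orange caddy where it stands.

Things in the scene. Friction and masses are not known exactly. Their poses are not given: they have to be found in the camera images.
- blue_caddy: Wood block 90x70, 50 mm high, blue band; 0.35 kg. Origin: on the bench under the front bar of the upright steel ring on its front; x forward, z up. Block x -162 to -72 mm. Blue handle to pinch from above: centre x -117, 46 long (x), 24 thick (y), z 50-110 mm; bits beside it to z 72. Ring: closed loop of 9 mm bar in the x-z plane, front bar at x 0, legs back to the block at z 10 and 66 mm.
- orange_caddy: Bystander, to be left alone: the same caddy with an orange band and orange handle, same sizes and frame.
- hook: Fixed level steel snap hook, bar axis 38 mm above the bench, on a dark anchor at x 98-183 mm, 48 high; free space below it otherwise. Origin: on the bench under the mouth's middle; x points into the hook (push this way). 11 mm arms at y +-26 mm (mouth 40 clear), flared tips to x -15, inner back at x 68 mm. The caddy block stops on the tips with the ring bar at x 56 mm: a safe stop.
- gate (a joint): Yellow 8 mm gate bar, 46 long, across the mouth at hook x 0, z 38 mm, hinged at y -26 mm. Rad: 0 shut, grows to 1.25 swinging into the hook; not outwards. Sprung, 2-4 N at the ring. A ring bar pushed in at mid-mouth frees its tip about 44 mm in (48 if 10 mm nearer the hinge, 36 if 10 mm nearer the free end); the gate then snaps shut behind the bar, through the ring.
Things that resemble listed ones, but are neither listed nor needed, are in the scene too. What is shaped like the hook but turquoise is not meant.

How it is judged:
By the outcome, as a careful person would: the job done as asked, in the order asked, and still so for the second after the job is handed in, with the robot touching nothing.
It also fails if it takes over 40 s, if anything falls off the work surface, if the arm or the gripper's body presses on something with over 40 N, if the wrist force passes 120 N, or if a joint passes its speed limit or range.

ROBOT

A 6-joint arm with a two-finger parallel gripper is mounted at the origin on the work surface. World frame = base frame: x ahead of the robot, y to its left, z up, the work surface at z = 0. Lengths are in m, angles in rad, forces in N, time in s.
With the tool pointing down it reaches from about 0.3 to 0.875 m from the base axis. Payload 6.4 kg.
Tool frame: the origin (TCP) lies at the very end of the fingers, on their centre line; the grasp point (between the pads) lies 19 mm behind it (ctrl.hold_point_z is the distance from the TCP to the grasp point, in m); y points along the fingers, x is the direction in which the jaws open and shut, and the axes are right-handed (so a half turn about y gives the same grasp; the last joint's range is limited). The gripper opens to 85 mm and grips with 20 to 120 N. Pads are 22 mm wide; open, the fingers measure 114 mm over their backs; the gripper's body (76 mm by 85 mm) begins 54 mm behind the grasp point. The pads swing forward as they close: fully open they stand 13 mm farther back than shut.
Start: joints at [-1.422, 0.181, 1.607, -0, 1.354, -0.206], TCP at [0.2, -0.539, 0.231] pointing down, gripper open.
Joint ranges: [-2.99, 2.99], [-0.89, 2.07], [0.3, 2.58], [-1.14, 4.28], [0, 2.63], [-3.12, 3.12]. Speed limits (rad/s): [2.57, 2.57, 3.01, 3.14, 3.14, 3.14].

INTERFACE

Orientations are given as a unit quaternion [w, x, y, z].
In Python, from bench import ctrl, imaging gives the robot as it stands.
- The arm moves only by the shell command python3 -m jog 'ROWS'. ROWS is JSON, a list of rows, each a list of 3 entries, a list of its own where there are three numbers: the shift along the tool's x, y, z in cm, then the turn, a rotation vector about the tool's x, y, z in rad, then the finger opening in cm, from 0 to 8.54. A call has 1 to 12 rows; each row shifts and turns the pose as measured when the row begins, along the tool's axes as they then stand; what a row does not reach is not made up. A row lasts 1/12 s, in which the tool goes at most 41.7 mm and 7.16 degrees, less where a joint would pass 70% of its speed; a pose out of reach is approached as far as the arm can. A call is refused whole if a number of a shift passes 4.17 or a number of a turn 0.125, either way. A call with a gripper value outside its range is refused whole. The fingers move at their own pace and stop on an object; the grip force is fixed at half the most. Time passes only in rows, so rows that do not move let the fingers close. It gives the time, the measured TCP pose, the force and the opening at its end, in the units of the state.
- ctrl.get_obs(): the state, without advancing time (a new reading comes with each control period).
- imaging.camera(name): name is "scene" or "top" or "wrist"; returns a dict with "frame" (400x640x3 uint8, red, green, blue), "depth" (400x640 float32, m along the optical axis (not along the pixel's ray), 0 where there is no reading), "K" (3x3 intrinsics, pixels), "R" (3x3) and "t" (3): a world point X has camera coordinates R X + t. Camera axes: x right, y down, z forward; pixel columns grow to the right and rows downward; lengths in m; the calibration is good to about 2 mm. The wrist camera is an equidistant fisheye: a pixel r from the principal point sees the ray r / f radians off the axis. A picture is of the moment at which its call begins.
- ctrl.hand_in(): hands the job in, once; it reports no verdict.
The state is a dict: "time_s": time; "q": joint angles; "dq": joint speeds; "joint_efforts": joint torques, N m; "eef_pos": TCP position; "eef_rot": TCP orientation; "wrist_force": force on the tool from outside, world axes, zero at the start; "torque": the same for the moment, N m; "opening": opening from 0.0 (shut) to 1.0 (fully open).
Only numpy, scipy, OpenCV 4.12 (cv2) and the standard library are available. Lean on these libraries where they do the work, as an engineer would, in place of code of your own. Each camera call takes 0.05 s, during which the arm holds its last target. There are 200 camera calls.

## Working session

There is one attempt and no reset: what is moved stays moved. The work goes in short steps, Python scripts to look and compute and a shell command to move; the robot and the scene stay as the last step left them, time stands still between calls to the robot, and variables do not carry over. Pictures are saved under pics/ and viewed, about 8 in all and at most 12, crops included, and the job is handed in when it is done.

```bash
mkdir -p pics
cat > h.py <<'E'
import numpy as np, cv2
from bench import ctrl, imaging
def snap(n,f):
    c=imaging.camera(n); np.savez('pics/'+f+'.npz',**c); cv2.imwrite('pics/'+f+'.png',c['frame'][:,:,::-1]); return c
def load(f): return np.load('pics/'+f+'.npz')
def px(c,u,v,z=None):
    "world point from pixel by depth, or by plane z"
    K,R,t=c['K'],c['R'],c['t']
    r=np.array([(u-K[0,2])/K[0,0],(v-K[1,2])/K[1,1],1])
    o=-R.T@t; d=R.T@r
    if z is None:
        s=c['depth'][int(v),int(u)]
    else: s=(z-o[2])/d[2]
    return o+s*d
E
python3 - <<'E'
from h import *
for n in('top','scene'):
    c=snap(n,n+'0'); print(n,-c['R'].T@c['t'],c['K'][0,0])
a,b=[cv2.imread(f'pics/{n}0.png') for n in('top','scene')]
print(ctrl.get_obs())
E
```

```text
top [0.0225873  0.00317813 1.63636299] 493.8838746874983
scene [ 0.87851032 -0.7600443   0.72720994] 447.05174294511085
{'time_s': 0.1, 'q': array([-1.42231040e+00,  1.81500450e-01,  1.60790195e+00, -5.38247955e-06,
        1.35383783e+00, -2.06283890e-01]), 'dq': array([ 0.00057262, -0.00274603, -0.00397125, -0.00053244,  0.00091289,
       -0.00174219]), 'joint_efforts': array([-6.13023094e-04, -4.45882881e+01, -3.52238095e+01, -3.01652117e-04,
        4.24216065e-03,  4.10635562e-05]), 'eef_pos': array([ 0.19968705, -0.53867063,  0.23045824]), 'eef_rot': array([ 0.5808047 , -0.57996   ,  0.40432689, -0.40352454]), 'wrist_force': array([-0.03047674,  0.85272831,  0.10682271]), 'torque': array([-0.01143771,  0.01492444,  0.02145511]), 'opening': 0.9970482463494379}
```

View pics/top0.png

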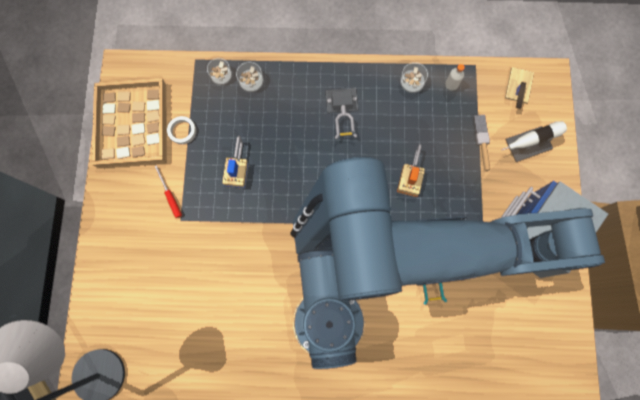

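View pics/scene0.png

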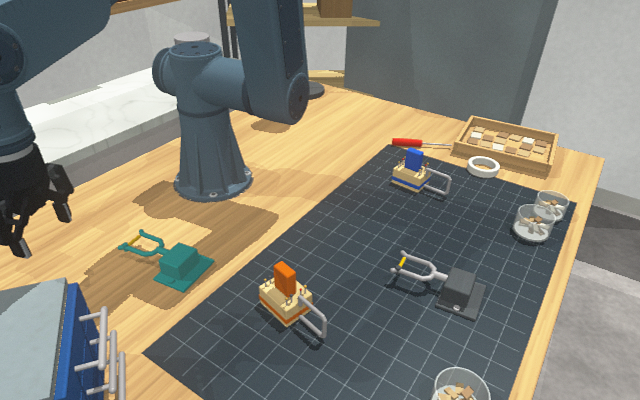

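The top view shows the blue caddy near (235,170) with its ring pointing up. The steel hook's gate is near (345,133), with the anchor above it. The orange caddy is at (412,178), and the turquoise decoy is at (433,293). I'll enlarge the top view.

Run:
```python
from h import *
i=cv2.imread('pics/top0.png')
a=cv2.resize(i[125:195,210:270],None,fx=6.5,fy=6.5,interpolation=cv2.INTER_CUBIC)
b=cv2.resize(i[80:150,315:375],None,fx=6.5,fy=6.5,interpolation=cv2.INTER_CUBIC)
cv2.imwrite('pics/crop1.png',np.hstack([a,b])); print(a.shape)
```

```text
(455, 390, 3)
```

View pics/crop1.png

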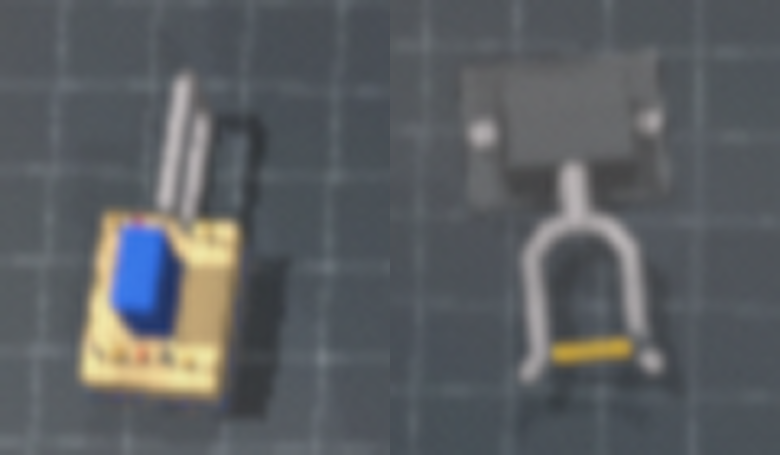

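Run:
```python
from h import *
c=load('top0')
P=lambda U,V,z,u0,v0:px(c,u0+(U+.5)/6.5-.5,v0+(V+.5)/6.5-.5,z)
B=lambda U,V,z:P(U,V,z,210,125)
H=lambda U,V,z:P(U-390,V,z,315,80)
hc=np.array([B(*p,.11) for p in[(118,225),(162,225),(157,312),(113,312)]])
bc=np.array([B(*p,.05) for p in[(105,212),(240,222),(220,395),(82,382)]])
print('handle',hc.mean(0),np.diff(hc,axis=0)); print('block',bc.mean(0),np.diff(bc,axis=0))
for n,a,b in(('hand',hc.mean(0),0),):pass
d=(bc[0]+bc[1]-bc[2]-bc[3]);print('block yaw',np.arctan2(d[1],d[0]))
d=(bc[0]+bc[3]-bc[2]-bc[1]);print('block yaw2',np.arctan2(-d[0],d[1]))
d=(hc[0]+hc[1]-hc[2]-hc[3]);print('handle yaw',np.arctan2(d[1],d[0]))
a,b=B(170,210,.07),B(185,75,.07);print('ring leg',a,b,np.arctan2(*(b-a)[[1,0]]))
L1,L2,R1,R2=[H(*p,.0435) for p in[(540,345),(528,260),(640,335),(630,245)]]
for x,y in((L1,L2),(R1,R2)):print('arm',x,y,np.arctan2(*(y-x)[[1,0]]))
print('gate',H(553,355,.042),H(630,348,.042)); print('stem',H(573,170,.0435),H(580,210,.0435))
print('anchor',H(505,160,.048),H(632,166,.048),H(515,70,.048),H(640,75,.048))
for n in[(345,133),(232,168),(343,96),(335,105)]:print(n,px(c,*n))
```

```text
handle [0.48503191 0.32724433 0.11      ] [[ 0.00048185 -0.02194227  0.        ]
 [-0.04506817 -0.00041142  0.        ]
 [-0.00048304  0.02180658  0.        ]]
block [0.48532293 0.32627709 0.05      ] [[-0.00388104 -0.07034365  0.        ]
 [-0.09272568  0.00479554  0.        ]
 [ 0.00529463  0.07113772  0.        ]]
block yaw -0.056369650564575755
block yaw2 -0.06476357165378123
handle yaw 0.010633619083955955
ring leg [0.52863533 0.32114102 0.07      ] [0.60178962 0.31802692 0.07      ] -0.042543204383555314
arm [ 0.63144941 -0.0165179   0.0435    ] [ 0.67892887 -0.0093056   0.0435    ] 0.15075104945218595
arm [ 0.6381536  -0.06898116  0.0435    ] [ 0.68854497 -0.06311508  0.0435    ] 0.1158887199746572
gate [ 0.6266018  -0.02346926  0.042     ] [ 0.63137236 -0.06387631  0.042     ]
stem [ 0.73049931 -0.03227693  0.0435    ] [ 0.70780116 -0.03635442  0.0435    ]
anchor [0.73343472 0.00402338 0.048     ] [ 0.73144058 -0.06344786  0.048     ] [ 7.85219402e-01 -2.56614914e-04  4.80000000e-02] [ 0.78372984 -0.0670969   0.048     ]
(345, 133) [ 0.63079297 -0.04162504  0.0433565 ]
(232, 168) [0.0225873  0.00317813 1.63636299]
(343, 96) [ 0.76710082 -0.0326463   0.042876  ]
(335, 105) [ 0.72888808 -0.0054399   0.05193218]
```

```bash
cat >> h.py <<'E'
from scipy.spatial.transform import Rotation as Ro
def plan(p,yaw):
    "remaining shift (tool cm, in present axes and in axes after the turn) and turn; yaw = direction of caddy x"
    o=ctrl.get_obs(); R=Ro.from_quat(o['eef_rot'],scalar_first=True).as_matrix()
    best=None
    for s in(1,-1):
        x=s*np.array([-np.sin(yaw),np.cos(yaw),0]); z=np.array([0,0,-1.])
        T=np.stack([x,np.cross(z,x),z],1); rv=Ro.from_matrix(R.T@T).as_rotvec()
        if best is None or np.linalg.norm(rv)<np.linalg.norm(best[0]): best=(rv,T)
    d=np.array(p)-o['eef_pos']
    print('turn',best[0].round(3),'now-axes cm',(R.T@d*100).round(2),'after-turn cm',(best[1].T@d*100).round(2),'q6',o['q'][5].round(2),'tcp',o['eef_pos'].round(4),'t',o['time_s'])
    print(R.round(3).tolist())
E
python3 -c "
from h import *
plan([.485,.327,.20],-.06)"
```

```text
turn [-1.546  0.327  0.324] now-axes cm [-71.26   3.18  56.82] after-turn cm [-88.12 -23.29   3.05] q6 -0.21 tcp [ 0.1997 -0.5387  0.2305] t 0.1
[[0.347, -0.0, 0.938], [-0.938, 0.002, 0.347], [-0.002, -1.0, 0.0]]
```

Here tool y is the approach axis (along the fingers), so I'll fix the helper.

```bash
sed -i 's/z=np.array(\[0,0,-1.\])/y=np.array([0,0,-1.])/; s/T=np.stack(\[x,np.cross(z,x),z\],1)/T=np.stack([x,y,np.cross(x,y)],1)/' h.py
python3 -c "
from h import *
plan([.485,.327,.20],-.06)"
```

```text
turn [ 0.     0.415 -0.002] now-axes cm [-71.26   3.18  56.82] after-turn cm [-88.12   3.05  23.29] q6 -0.21 tcp [ 0.1997 -0.5387  0.2305] t 0.1
[[0.347, -0.0, 0.938], [-0.938, 0.002, 0.347], [-0.002, -1.0, 0.0]]
```

```bash
python3 -m jog '[[[0,0,3],[0,0.104,0],8.5],[[0,0,3],[0,0.104,0],8.5],[[0,0,3],[0,0.104,0],8.5],[[0,0,3],[0,0.104,0],8.5],[[-3,0,2],[0,0,0],8.5],[[-4,0,2],[0,0,0],8.5],[[-4,0,1],[0,0,0],8.5],[[-4,0,1],[0,0,0],8.5],[[-4,0,0.5],[0,0,0],8.5],[[-4,0,0.5],[0,0,0],8.5],[[-4,0,0.5],[0,0,0],8.5],[[-4,0,0.5],[0,0,0],8.5]]'
python3 -c "
from h import *
plan([.485,.327,.20],-.06)"
```

```text
time_s: 1.1
eef_pos: [0.4252, -0.2104, 0.224]
eef_rot: [0.476, -0.475, 0.527, -0.519]
wrist_force: [0.7, -0.0, 0.4]
opening: 0.999
turn [ 0.007 -0.035 -0.009] now-axes cm [-54.05   2.86   0.85] after-turn cm [-54.     2.4    2.75] q6 0.95 tcp [ 0.4252 -0.2104  0.224 ] t 1.1
[[-0.095, -0.006, 0.995], [-0.995, 0.009, -0.095], [-0.009, -1.0, -0.007]]
```

```bash
python3 -m jog '[[[-4,0,0.1],[0,-0.03,0],8.5],[[-4,0,0.1],[0,0,0],8.5],[[-4,0,0.1],[0,0,0],8.5],[[-4,0,0.1],[0,0,0],8.5],[[-4,0,0.1],[0,0,0],8.5],[[-4,0,0.1],[0,0,0],8.5],[[-4,0,0.1],[0,0,0],8.5],[[-4,0,0.1],[0,0,0],8.5],[[-4,0,0.1],[0,0,0],8.5],[[-4,0,0.1],[0,0,0],8.5],[[-4,0,0.1],[0,0,0],8.5],[[-4,0,0.1],[0,0,0],8.5]]'
python3 -c "
from h import *
plan([.485,.327,.20],-.06)"
```

```text
time_s: 2.1
eef_pos: [0.4636, 0.288, 0.2264]
eef_rot: [0.484, -0.483, 0.52, -0.512]
wrist_force: [1.3, -0.8, 1.5]
opening: 0.992
turn [ 0.008 -0.005 -0.009] now-axes cm [-4.    2.66  1.91] after-turn cm [-4.02  2.64  1.9 ] q6 1.96 tcp [0.4636 0.288  0.2264] t 2.1
[[-0.065, -0.007, 0.998], [-0.998, 0.01, -0.065], [-0.009, -1.0, -0.008]]
```

```bash
python3 -m jog '[[[-2,1.2,1],[0.008,0,-0.009],8.5],[[-2,1.2,0.9],[0,0,0],8.5],[[0,0,0],[0,0,0],8.5]]'
python3 -c "
from h import *
plan([.485,.327,.20],-.06)
c=snap('wrist','w1');print(c['K'],-c['R'].T@c['t'],c['R'])"
```

```text
time_s: 2.35
eef_pos: [0.4838, 0.3369, 0.2012]
eef_rot: [0.487, -0.485, 0.514, -0.514]
wrist_force: [-0.7, 0.0, -0.9]
opening: 0.996
turn [-0.001  0.004 -0.002] now-axes cm [0.99 0.12 0.18] after-turn cm [0.98 0.12 0.18] q6 2.03 tcp [0.4838 0.3369 0.2012] t 2.35
[[-0.056, 0.001, 0.998], [-0.998, 0.002, -0.056], [-0.002, -1.0, 0.001]]
[[309.70691629   0.         325.87366696]
 [  0.         309.70691629 196.63999236]
 [  0.           0.           1.        ]] [0.55939204 0.33286958 0.34370102] [[-0.05634884 -0.99840783 -0.00257114]
 [-0.95361291  0.05305757  0.29632298]
 [-0.29571477  0.01914933 -0.95508433]]
```

View pics/w1.png

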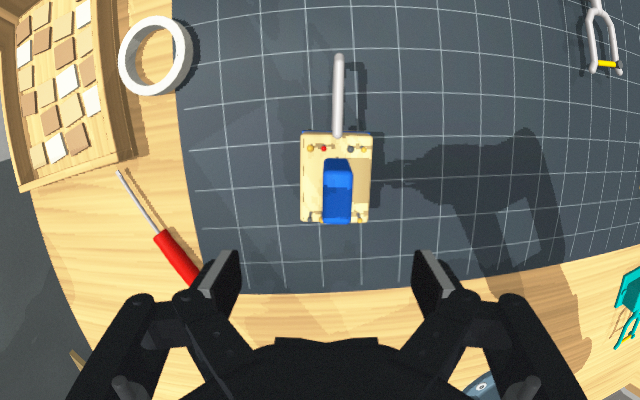

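The wrist view shows the blue handle top at about (323–351, 168–222), the ring's top leg from (337,135) to (339,57), and the block at (301–371, 133–222). The caddy is nearly aligned with the gripper.

```bash
cat >> h.py <<'E'
def fish(c,u,v,z):
    K,R,t=c['K'],c['R'],c['t']; d=np.array([u-K[0,2],v-K[1,2]]); r=np.hypot(*d); th=r/K[0,0]
    w=R.T@np.array([*(d/r*np.sin(th)),np.cos(th)]); o=-R.T@t
    return o+(z-o[2])/w[2]*w
E
python3 - <<'E'
from h import *
c=load('w1')
i=c['frame']; h=cv2.cvtColor(i,cv2.COLOR_RGB2HSV)
f=lambda u,v,z:fish(c,u,v,z)
h4=np.array([f(*p,.11) for p in[(325,169),(351,169),(351,222),(323,222)]]);print(h4.mean(0),np.diff(h4,axis=0))
a,b=f(336.5,133,.0705),f(339,57,.0705);print('ring',a,b,np.arctan2(*(b-a)[[1,0]]))
b4=np.array([f(*p,.05) for p in[(301,134),(371,134),(370,222),(300,222)]]);print(b4.mean(0),np.diff(b4,axis=0))
print('gate',f(597,63,.042),f(621,66,.042))
s=cv2.resize(i[30:240,280:400,::-1],None,fx=2.8,fy=2.8,interpolation=cv2.INTER_CUBIC)
s2=cv2.resize(i[0:90,560:640,::-1],None,fx=5,fy=588/90,interpolation=cv2.INTER_CUBIC)
cv2.imwrite('pics/w1c.png',np.hstack([s,s2]));print(s.shape)
E
```

```text
[0.48688595 0.32833551 0.11      ] [[-0.00107252 -0.02004922  0.        ]
 [-0.0439568   0.00142589  0.        ]
 [ 0.00130893  0.02275517  0.        ]]
ring [0.53283948 0.32570366 0.0705    ] [0.60009652 0.31993454 0.0705    ] -0.08556772694229027
[0.48544969 0.32821932 0.05      ] [[-0.00343932 -0.06649409  0.        ]
 [-0.08975816  0.00269076  0.        ]
 [ 0.00409936  0.07173123  0.        ]]
gate [ 0.6255827  -0.01782452  0.042     ] [ 0.63112454 -0.07662821  0.042     ]
(588, 336, 3)
```

View pics/w1c.png

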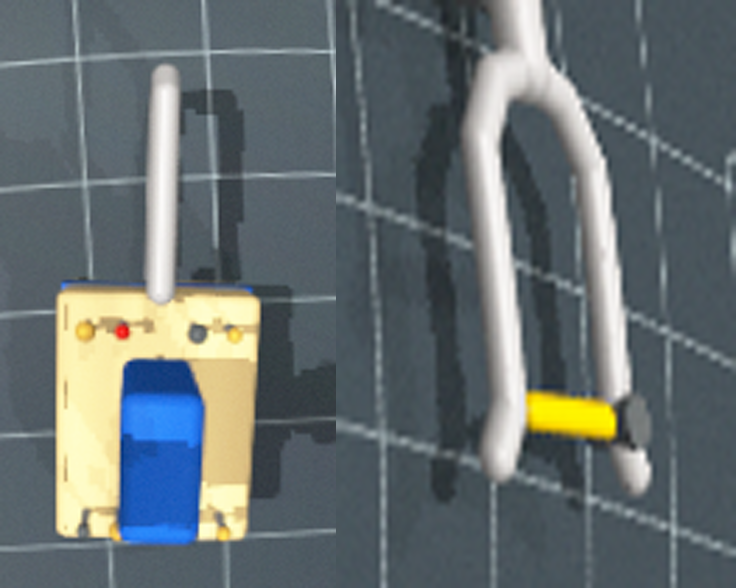

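The crop confirms the handle centre at about (0.486, 0.328), with the caddy yaw near -0.06. The hinge knuckle is on the hook's right arm. Next I'll descend and grip.

```bash
python3 -m jog '[[[0.9,2,0.2],[0,0,0],8.5],[[0,2.5,0],[0,0,0],8.5],[[0,2.5,0],[0,0,0],8.5],[[0,2.5,0],[0,0,0],8.5],[[0,1.5,0],[0,0,0],8.5],[[0,0.5,0],[0,0,0],8.5],[[0,0,0],[0,0,0],8.5]]'
python3 -c "
from h import *
plan([.486,.328,.079],-.06)"
```

```text
time_s: 2.98
eef_pos: [0.4852, 0.321, 0.086]
eef_rot: [-0.486, 0.484, -0.514, 0.515]
wrist_force: [-0.9, 0.7, 0.5]
opening: 0.992
turn [-0.003  0.001 -0.   ] now-axes cm [-0.7   0.7   0.04] after-turn cm [-0.7   0.7   0.04] q6 2.01 tcp [0.4852 0.321  0.086 ] t 2.9833
[[-0.058, 0.003, 0.998], [-0.998, 0.0, -0.058], [-0.0, -1.0, 0.003]]
```

```bash
python3 -m jog '[[[-0.7,0.7,0],[0,0,0],8.5],[[0,0,0],[0,0,0],5],[[0,0,0],[0,0,0],3.5],[[0,0,0],[0,0,0],2],[[0,0,0],[0,0,0],2],[[0,0,0],[0,0,0],1.5],[[0,0,0],[0,0,0],1.5],[[0,0,0],[0,0,0],1.5],[[0,0,0],[0,0,0],1.5]]'
python3 -c "
from h import *
plan([.486,.328,.079],-.06);print(ctrl.get_obs()['wrist_force'])"
```

```text
time_s: 3.73
eef_pos: [0.4886, 0.3287, 0.0843]
eef_rot: [-0.488, 0.482, -0.513, 0.516]
wrist_force: [1.1, -0.6, -0.6]
opening: 0.264
turn [-0.01   0.001 -0.003] now-axes cm [ 0.09  0.52 -0.26] after-turn cm [ 0.09  0.53 -0.26] q6 2.02 tcp [0.4886 0.3287 0.0843] t 3.7333
[[-0.059, 0.01, 0.998], [-0.998, 0.002, -0.059], [-0.003, -1.0, 0.01]]
[ 1.09763494 -0.57426742 -0.57177054]
```

```bash
python3 -m jog '[[[0,-1,0],[0,0,0],1.5],[[0,-2,0],[0,0,0],1.5],[[0,-1,-1],[0,0,0],1.5],[[1,0,-1],[0,0,0],1.5],[[2,0,-1],[0,0,0],1.5],[[3,0,0],[0,0,0],1.5],[[3,0,0],[0,0,0],1.5]]'
python3 -c "
from h import *
plan([.445,-.0634,.115],.12)"
```

```text
time_s: 4.32
eef_pos: [0.4503, 0.2425, 0.1274]
eef_rot: [-0.49, 0.483, -0.512, 0.514]
wrist_force: [1.5, -0.9, -3.6]
opening: 0.268
turn [-0.008 -0.173 -0.004] now-axes cm [30.58  1.11  1.08] after-turn cm [30.3   1.24 -4.19] q6 1.88 tcp [0.4503 0.2425 0.1274] t 4.3167
[[-0.053, 0.008, 0.999], [-0.999, 0.004, -0.053], [-0.005, -1.0, 0.008]]
```

```bash
python3 -m jog '[[[3,0.1,0.1],[0,-0.043,0],1.5],[[3,0.1,0],[0,-0.043,0],1.5],[[3,0.1,0],[0,-0.043,0],1.5],[[3,0.1,-0.5],[0,-0.043,0],1.5],[[3,0.1,-0.5],[0,0,0],1.5],[[3,0,-0.5],[0,0,0],1.5],[[3,0,-0.5],[0,0,0],1.5],[[3,0,-0.5],[0,0,0],1.5],[[2.5,0,-0.5],[0,0,0],1.5],[[1,0,0],[0,0,0],1.5],[[0,0,0],[0,0,0],1.5]]'
python3 -c "
from h import *
plan([.466,-.0634,.088],.12)"
```

```text
time_s: 5.23
eef_pos: [0.4397, -0.0512, 0.1276]
eef_rot: [0.534, -0.527, 0.464, -0.47]
wrist_force: [0.2, -1.0, -2.8]
opening: 0.269
turn [-0.013  0.008  0.   ] now-axes cm [1.55 4.   2.4 ] after-turn cm [1.53 3.96 2.47] q6 1.05 tcp [ 0.4397 -0.0512  0.1276] t 5.2333
[[0.127, 0.013, 0.992], [-0.992, 0.001, 0.127], [0.0, -1.0, 0.013]]
```

```bash
python3 -m jog '[[[0.5,1.5,0.5],[-0.013,0.008,0],1.5],[[0.5,1.5,0],[0,0,0],1.5],[[0.5,0.8,0],[0,0,0],1.5],[[0,0,0],[0,0,0],1.5],[[0,0,0],[0,0,0],1.5]]'
python3 - <<'E'
from h import *
plan([.466,-.0634,.0865],.12)
c=snap('wrist','w2')
i=c['frame'][:,:,::-1]; cv2.imwrite('pics/w2c.png',cv2.resize(i[0:200,240:440],None,fx=3,fy=3,interpolation=cv2.INTER_CUBIC))
E
```

```text
time_s: 5.65
eef_pos: [0.4475, -0.0651, 0.091]
eef_rot: [0.529, -0.528, 0.469, -0.47]
wrist_force: [0.4, -0.3, -2.7]
opening: 0.265
turn [-0.002 -0.003  0.   ] now-axes cm [0.05 0.45 1.85] after-turn cm [0.05 0.45 1.85] q6 1.04 tcp [ 0.4475 -0.0651  0.091 ] t 5.65
[[0.117, 0.002, 0.993], [-0.993, 0.0, 0.117], [0.0, -1.0, 0.002]]
```

View pics/w2c.png

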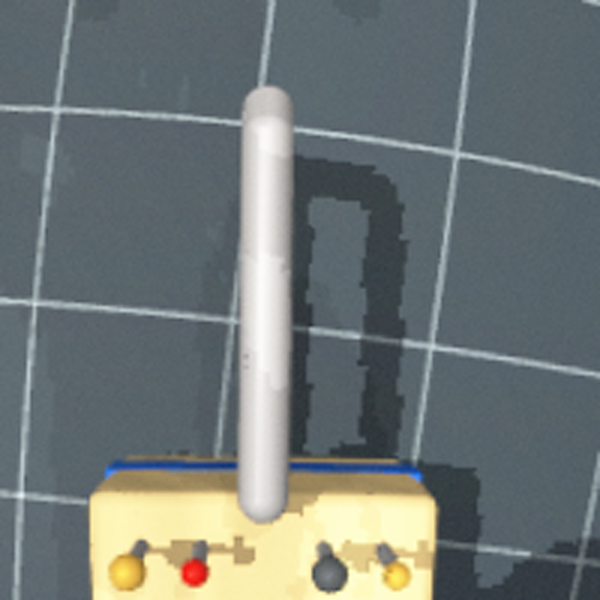

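The caddy is held straight, with the ring's top leg running from crop (263,500) to (268,100). The hook is out of this view, so I'll check the ring against the gate in the top camera.

Run:
```python
from h import *
c=load('w2')
a,b=fish(c,327.6,165,.0775),fish(c,329.2,33,.0775);print('ring',a,b,np.arctan2(*(b-a)[[1,0]]))
c=snap('top','top2'); i=c['frame'][:,:,::-1]
j=snap('scene','sc2')['frame'][:,:,::-1]
A=cv2.resize(i[80:170,310:390],None,fx=6,fy=6,interpolation=cv2.INTER_CUBIC)
cv2.imwrite('pics/top2c.png',A)
```

```text
ring [ 0.4916414  -0.06022286  0.0775    ] [ 0.55880138 -0.05306904  0.0775    ] 0.10611888230451905
```

View pics/top2c.png

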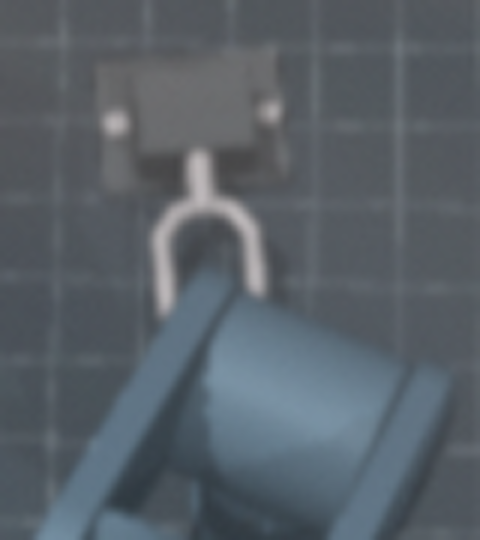

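The arm hides the mouth in the top view, with only the hook's back visible at (160–265, 200–310). I'll use the scene camera instead.

Run:
```python
from h import *
i=cv2.imread('pics/sc2.png')
cv2.imwrite('pics/sc2c.png',cv2.resize(i[190:330,330:510],None,fx=4,fy=4,interpolation=cv2.INTER_CUBIC))
```

```text
(no output)
```

View pics/sc2c.png

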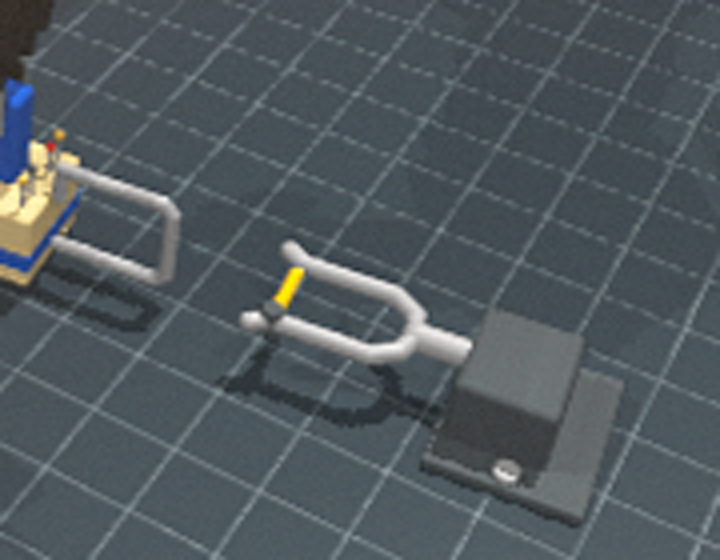

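Run:
```python
from h import *
c=load('sc2')
P=lambda U,V,z:px(c,330+(U+.5)/4-.5,190+(V+.5)/4-.5,z)
for n,u,v,z in(('ringmid',172,242,.045),('gate free',297,271,.038),('hinge',272,308,.038),('tipL',290,247,.038),('tipR',248,320,.038),('far1',310,262,.038),('far2',380,285,.038),('near1',285,325,.038),('near2',355,350,.038),('stem1',425,335,.038),('stem2',465,350,.038),('ringleg1',70,170,.073),('ringleg2',160,199,.073)):print(n,P(u,v,z).round(4))
```

```text
ringmid [ 0.5589 -0.0491  0.045 ]
gate free [ 0.6259 -0.0225  0.038 ]
hinge [ 0.6275 -0.0581  0.038 ]
tipL [ 0.6137 -0.0062  0.038 ]
tipR [ 0.6208 -0.0743  0.038 ]
far1 [ 0.6287 -0.0113  0.038 ]
far2 [ 0.6695 -0.0061  0.038 ]
near1 [ 0.6393 -0.0662  0.038 ]
near2 [ 0.6788 -0.0618  0.038 ]
stem1 [ 0.7057 -0.0291  0.038 ]
stem2 [ 0.728  -0.0274  0.038 ]
ringleg1 [ 0.4939 -0.0574  0.073 ]
ringleg2 [ 0.549 -0.05   0.073]
```

Scene and top/wrist measurements agree: the ring is on the hook axis within about 2 mm, the yaw matches (~0.12), and the ring bar is about 69 mm before the gate. I'll lower and advance to just short of the gate.

```bash
python3 -m jog '[[[-0.1,0.45,0.5],[0,0,0],1.5],[[0,0,1.5],[0,0,0],1.5],[[0,0,1.5],[0,0,0],1.5],[[0,0,1],[0,0,0],1.5],[[0,0,0],[0,0,0],1.5]]'
python3 -c "
from h import *
plan([.4475+.122*.993,-.0651+.122*.12+.001,.086],.12);print(ctrl.get_obs()['wrist_force'])"
```

```text
time_s: 6.22
eef_pos: [0.4963, -0.0572, 0.0888]
eef_rot: [0.53, -0.527, 0.467, -0.472]
wrist_force: [-0.2, 0.1, -3.3]
opening: 0.267
turn [-0.008 -0.001  0.003] now-axes cm [0.08 0.34 7.27] after-turn cm [0.1  0.28 7.27] q6 1.1 tcp [ 0.4963 -0.0572  0.0888] t 6.2167
[[0.118, 0.008, 0.993], [-0.993, -0.002, 0.118], [0.003, -1.0, 0.008]]
[-0.24213866  0.11869236 -3.27299745]
```

```bash
python3 -m jog '[[[0,0.3,1],[-0.008,0,0],1.5],[[0,0,1],[0,0,0],1.5],[[0,0,1],[0,0,0],1.5],[[0,0,1],[0,0,0],1.5],[[0,0,1],[0,0,0],1.5]]'
python3 -c "
from h import *
plan([.4475+.122*.993,-.0651+.122*.12+.001,.086],.12);print(ctrl.get_obs()['wrist_force'])
i=snap('scene','sc3')['frame'][:,:,::-1]
cv2.imwrite('pics/sc3c.png',cv2.resize(i[190:330,330:510],None,fx=4,fy=4,interpolation=cv2.INTER_CUBIC))"
```

```text
time_s: 6.63
eef_pos: [0.5405, -0.0503, 0.0867]
eef_rot: [-0.525, 0.535, -0.472, 0.465]
wrist_force: [-11.9, -1.7, 9.8]
opening: 0.265
turn [0.018 0.003 0.002] now-axes cm [0.26 0.02 2.81] after-turn cm [0.25 0.07 2.81] q6 1.15 tcp [ 0.5405 -0.0503  0.0867] t 6.6333
[[0.123, -0.018, 0.992], [-0.992, -0.004, 0.123], [0.002, -1.0, -0.018]]
[-11.91191959  -1.68845245   9.80513976]
```

View pics/sc3c.png

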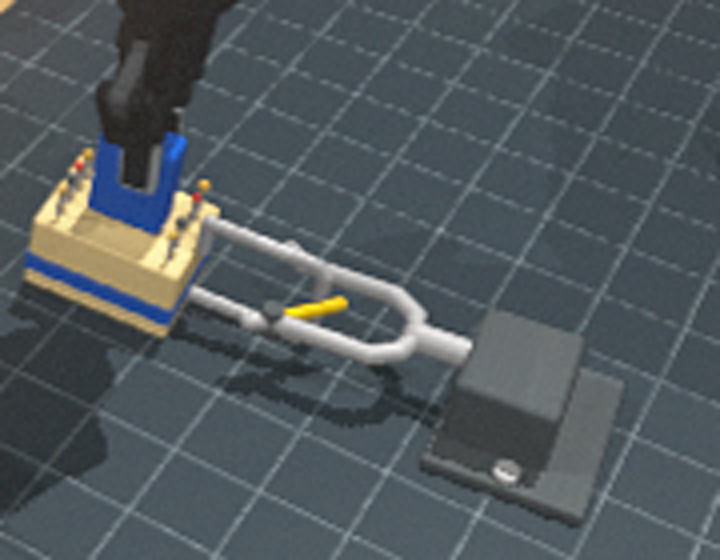

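The ring is inside the mouth at about (320,285), with the gate swung inward and the bar pushing it. The caddy is rubbing the bench, so I'll ease up slightly and push on.

```bash
python3 -m jog '[[[0,-0.15,0.8],[0.018,0,0],1.5],[[0,0,0.8],[0,0,0],1.5],[[0,0,0.8],[0,0,0],1.5],[[0,0,0.6],[0,0,0],1.5],[[0,0,0],[0,0,0],1.5]]'
python3 -c "
from h import *
plan([.4475+.122*.993,-.0651+.122*.12+.001,.086],.12);print(ctrl.get_obs()['wrist_force'])
i=snap('scene','sc4')['frame'][:,:,::-1]
cv2.imwrite('pics/sc4c.png',cv2.resize(i[190:330,330:510],None,fx=4,fy=4,interpolation=cv2.INTER_CUBIC))"
```

```text
time_s: 7.1
eef_pos: [0.5733, -0.0443, 0.0873]
eef_rot: [0.531, -0.529, 0.468, -0.468]
wrist_force: [-0.1, -0.4, -2.8]
opening: 0.272
turn [-0.001  0.004 -0.001] now-axes cm [ 0.46  0.13 -0.53] after-turn cm [ 0.46  0.13 -0.53] q6 1.16 tcp [ 0.5733 -0.0443  0.0873] t 7.1
[[0.124, 0.001, 0.992], [-0.992, 0.001, 0.124], [-0.001, -1.0, 0.001]]
[-0.12917764 -0.36302042 -2.84303922]
```

View pics/sc4c.png

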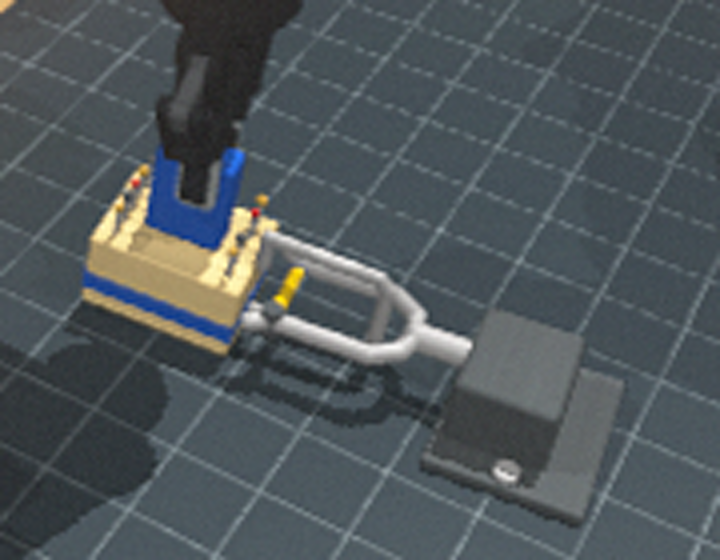

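The gate (yellow, 275–300, 270–308) is shut again across the mouth, and the ring bar is inside at about (380,310). Now I'll set the caddy down and release it.

```bash
python3 -m jog '[[[0,0.2,-0.2],[0,0,0],1.5],[[0,0.1,0],[0,0,0],1.5],[[0,0,0],[0,0,0],1.5]]'
python3 -c "
from h import *
o=ctrl.get_obs();print(o['wrist_force'],o['eef_pos'])"
```

```text
time_s: 7.4
eef_pos: [0.572, -0.0448, 0.0863]
eef_rot: [0.531, -0.529, 0.467, -0.469]
wrist_force: [0.0, -0.3, -3.1]
opening: 0.265
[ 0.01122304 -0.33101881 -3.05588608] [ 0.57200307 -0.04475648  0.08628546]
```

```bash
python3 -m jog '[[[0,0.15,0],[0,0,0],1.5],[[0,0.1,0],[0,0,0],1.5],[[0,0,0],[0,0,0],1.5],[[0,0,0],[0,0,0],3],[[0,0,0],[0,0,0],4],[[0,0,0],[0,0,0],5],[[0,0,0],[0,0,0],6],[[0,0,0],[0,0,0],6]]'
```

```text
time_s: 8.07
eef_pos: [0.573, -0.046, 0.0867]
eef_rot: [0.531, -0.528, 0.466, -0.471]
wrist_force: [-0.1, 0.0, 0.1]
opening: 0.702
```

```bash
python3 -m jog '[[[0,-1,0],[0,0,0],6],[[0,-2,0],[0,0,0],6],[[0,-3,0],[0,0,0],6],[[0,-3,0],[0,0,0],6],[[0,-3,0],[0,0,0],6],[[0,-2,-3],[0,0,0],6],[[0,0,-4],[0,0,0],6],[[0,0,-4],[0,0,0],6],[[0,0,0],[0,0,0],6]]'
python3 -c "
from h import *
i=snap('scene','sc5')['frame'][:,:,::-1]
cv2.imwrite('pics/sc5c.png',cv2.resize(i[150:330,250:510],None,fx=3,fy=3,interpolation=cv2.INTER_CUBIC))"
```

```text
time_s: 8.82
eef_pos: [0.4589, -0.0593, 0.2363]
eef_rot: [0.531, -0.529, 0.465, -0.47]
wrist_force: [0.7, 0.4, 0.7]
opening: 0.701
```

View pics/sc5c.png

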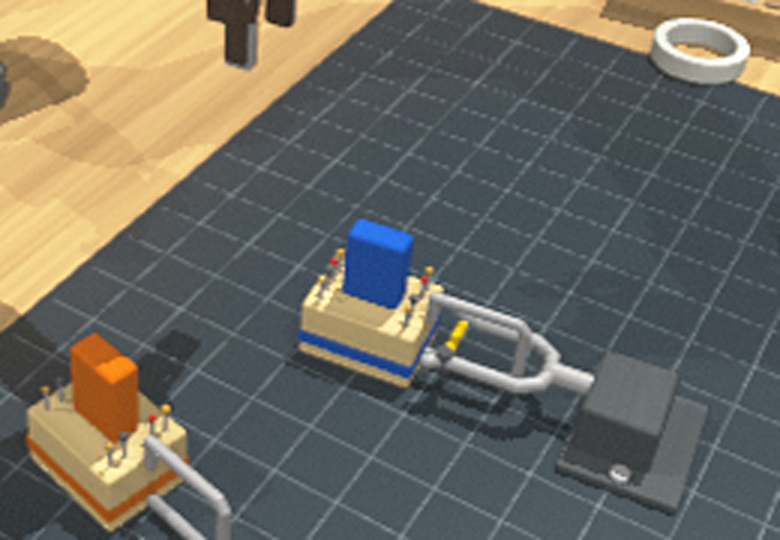

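The blue caddy stands free on the bench at about (370,320), and its ring bar at (522,348) is inside the hook. The gate at (457,338) is shut through the ring, the gripper is clear, and the orange caddy hasn't moved.

```bash
python3 -c "
from bench import ctrl
print(ctrl.hand_in())"
```

```text
the job is handed in; nothing more can be done
None
```

The blue caddy is tethered and handed in. I gripped it by its handle, carried it to the hook and pushed the ring straight against the gate, which only the ring opened. When the ring was inside, the gate snapped shut behind it. I then set the caddy down, released it and drew the gripper clear.

- **Final scene picture:** it shows the ring inside the steel hook, the gate shut through it and the caddy standing on the bench. The gripper touches nothing, and the orange caddy is where it was.
- **Forces and time:** the job took about 9 s of the 40 s. The wrist force readings stayed at or below about 16 N; the highest came when the caddy rubbed the bench briefly during the push, and I eased up by about 1.5 mm.
- **Measurements:** the ring was within about 2 mm of the hook's axis by two camera estimates. The top camera could not confirm this because the arm hid the mouth.
- **Lowering:** the gripper was still about 2 mm above the height at which it first gripped the caddy when I let go, so the caddy may have dropped a millimetre or two.

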